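Bolt one half of the split lid, open the other

ROBOT

A 7-joint arm with a two-finger parallel gripper is mounted at the origin on a cart in front of the work surface, level with it; the furniture and walls round the work are solid. World frame = base frame: x ahead of the robot, y to its left, z up, the work surface at z = 0. Lengths are in m, angles in rad, forces in N, time in s.
With the tool pointing down it reaches from about 0.425 to 0.925 m from the base axis. Payload 6.8 kg.
Tool frame: the origin (TCP) lies between the finger pads; the fingertips stand r.tcp_to_tips ahead of it and the grasp point (between the pads) lies 3 mm ahead of it (r.tcp_to_tips is the distance from the TCP to the fingertips, in m); z points along the fingers, y is the line along which they close (so a half turn about z gives the same grasp; the last joint's range is limited). The gripper opens to 85 mm and grips with 20 to 120 N. Pads are 22 mm wide; open, the fingers measure 114 mm over their backs; the gripper's body (76 mm by 85 mm) begins 54 mm behind the grasp point. The pads swing forward as they close: fully open they stand 13 mm farther back than shut.
Start: joints at [-1.457, 0.477, 0.022, 1.555, -0.011, 1.109, -0.083], TCP at [0.148, 0.658, 0.253] pointing down, gripper open.
Joint ranges: [-2.96, 2.96], [-0.34, 2.1], [-1.41, 1.46], [0.24, 2.44], [-1.37, 4.51], [0.17, 1.92], [-2.96, 2.96]. Speed limits (rad/s): [2.39, 2.39, 3.14, 3.14, 3.14, 3.14, 3.14].

INTERFACE

Orientations are given as a rotation vector (axis times angle).
In Python, from bench import r gives the robot as it stands. The module is installed in compiled form; this text tells all that it offers.
- The arm moves only by the tool step_arm, never from a script. Its argument "moves" is a list of rows, each an object of numbers: "rx", "ry", "rz": the turn, a rotation vector about the tool's x, y, z in degrees; "dx", "dy", "dz": the shift along the tool's x, y, z in mm; "gripper": the opening, from -1 (shut) to 1 (fully open). In form: [{"rx": .., "ry": .., "rz": .., "dx": .., "dy": .., "dz": .., "gripper": ..}, ...]. A call has 1 to 20 rows; each row shifts and turns the commanded pose from where the row before left it, along the tool's axes as they then stand; what a row does not reach is not made up. A row lasts 1/8 s, in which the tool goes at most 62.5 mm and 10.7 degrees, less where a joint would pass 70% of its speed; a pose out of reach is approached as far as the arm can. A call is refused whole if a number of a shift passes 62.5 or a number of a turn 10.7, either way. A call with a gripper value outside its range is refused whole. The fingers move at their own pace and stop on an object; "grip_force" is the grip in N (left out, the last holds). Time passes only in rows, so rows that do not move let the fingers close. It gives the time, the measured TCP pose, the force, the opening and the grip force at its end, in the units of the state.
- r.get_obs(): the state, without advancing time (a new reading comes with each control period).
- r.grab_frame(name): name is "side" or "top"; returns the picture (400x640x3 uint8, blue, green, red); there is no depth.
- r.camera_info(name): a dict with "mtx" (3x3 intrinsics, pixels), "D" ([k1, k2, p1, p2, k3] as OpenCV has them; the pictures are not rectified), "rvec" (rotation vector, rad) and "tvec" (3), from world to camera coordinates, as OpenCV has them. Camera axes: x right, y down, z forward; pixel columns grow to the right and rows downward; lengths in m; the calibration is good to about 2 mm. A picture is of the moment at which its call begins. camera_info takes no time and is no camera call.
- r.hand_in(): hands the job in; it is judged then, once.
The state is a dict: "clock": time; "joints": joint angles; "qvel": joint speeds; "tau": joint torques, N m; "tcp_pos": TCP position; "orientation": TCP orientation; "contact_force": force on the tool from outside, world axes, zero at the start; "moment": the same for the moment, N m; "grip_width": finger opening in m; "gripper_force": force on a finger pad.
Only numpy, scipy, OpenCV 4.12 (cv2) and the standard library are available. Lean on these libraries where they do the work, as an engineer would, in place of code of your own. Each camera call takes 0.05 s, during which the arm holds its last target. There are 200 camera calls.

TASK

The storage box for resin prints has an amber lid split into a left and a right half. First push the red-knobbed sliding bolt on the right half across to its stop, so that its tip goes right through the keeper on the box's right rail; then swing the left half open by its black knob until it stands about upright, and leave it standing. The right half stays shut and bolted, and the jar, timer and bracket nearby are left alone.

Things in the scene. Friction and masses are not known exactly. Their poses are not given: they have to be found in the camera images.
- box: Grey storage box fixed to the bench, 180 x 310 mm, 90 mm high to its lid and side rails. Origin: centre of its underside on the bench. x points to the hinged back edge (away from the robot), y to its left side (the keeper is on the right rail, at negative y), z up. Its top is two amber lid halves, 163 (x) by 122 mm (y) each, 6 mm thick, centred at y = -62 mm (right) and y = +62 mm (left), top faces at z = 90 mm; both are hinged at the back at x = 78 mm and open upward.
- bolt_knob (a point): Red upright knob of the barrel bolt on the right lid half: a post 12 mm across whose top is 44.5 mm above the lid. This point lies on its axis, 8 mm below its top and 36.5 mm above the lid. It moves with the bolt, along the box's -y (to the right) as the bolt goes home. The two steel straps that guide the rod, one on either side of the knob along the rod, and the keeper reach at most 17 mm above the lid, so fingertips kept 20 mm above the lid pass over them.
- bolt_tip (a point): Tip of the bolt's dark steel rod, 9 mm thick, its axis 8.5 mm above the lid. Moves with the bolt; starts short of the keeper.
- keeper (a point): Middle of the steel keeper staple on the right rail, on the line of the bolt; the staple is 20 mm long along the box's y, so its faces lie 10 mm to either side. Fixed to the box.
- bolt (a joint): Slide of the bolt in m: 0 fully drawn, 0.040 at its stop in the keeper (tip 8 mm out beyond the far face). Starts between 0 and 0.012. It slides stiffly, takes about 2 N at slow speed and stays where it is left.
- left_knob (a point): Black block-shaped grip on the left lid half near its front edge: 22 mm wide along the box's y, 26 mm along x, 40 mm tall above the lid. This point lies on its centre line, 26 mm above the lid and 14 mm below its top. It turns with the lid.
- left_hinge (a point): Point on the hinge axis of the left lid half, level with the middle of that half; the axis runs along the box's y. The knob point lies 148 mm from it towards the front and 29 mm above it when the lid is shut.
- lid_left (a joint): Angle of the left lid half in rad: 0 shut, 1.57 upright, 1.75 at its stop. Its stiff hinge holds it wherever it is left; lifting it at the knob takes 2 to 4 N.
- lid_right (a joint): Angle of the right lid half in rad, the one with the bolt: 0 shut, grows as it opens. Starts shut.
- grit_jar: Small white jar with a blue cap, 40 mm across, 70 mm high, standing right of the box. Origin: centre of its underside. Leave alone.
- timer: White kitchen-style timer, 66 x 66 x 24 mm, lying right of the box near the bench's front edge. Origin: centre of its underside. Leave alone.
- bracket: Orange printed angle bracket, 40 x 60 x 40 mm, standing well right of the box. Origin: centre of its underside. Leave alone.

How it is judged:
By the outcome, as a careful person would: the job done as asked, in the order asked, and still so for the second after the job is handed in, with the robot touching nothing.
It also fails if it takes over 54 s, if anything falls off the work surface, if the arm or the gripper's body presses on something with over 40 N, if the wrist force passes 120 N, or if a joint passes its speed limit or range.

## Working session

There is one attempt and no reset: what is moved stays moved. The work goes in short steps, Python scripts to look and compute and a tool call to move; the robot and the scene stay as the last step left them, time stands still between calls to the robot, and variables do not carry over. Pictures are saved under pics/ and viewed, at most 10 in all, crops included, and the job is handed in when it is done.

Besides the shell and the picture viewer there is one more tool, called after "Request:" as a command line: name --argument value ..., lists and objects as JSON in quotes. step_arm: Moves the arm, as the interface text tells. Its arguments: {"type":"object","properties":{"moves":{"type":"array","items":{"type":"object","properties":{"rx":{"type":"number"},"ry":{"type":"number"},"rz":{"type":"number"},"dx":{"type":"number"},"dy":{"type":"number"},"dz":{"type":"number"},"gripper":{"type":"number"}}}},"grip_force":{"type":"number"}},"required":["moves"]}

```bash
mkdir -p pics
python3 - <<'E'
from bench import r
import cv2
for n in("side","top"):
    im=r.grab_frame(n); cv2.imwrite(f"pics/{n}0.png",im)
    c=r.camera_info(n); print(n,c)
print(r.get_obs(), r.tcp_to_tips)
E
```

```text
side {'mtx': array([[482.65376602,   0.        , 314.03336386],
       [  0.        , 482.65376602, 202.33932942],
       [  0.        ,   0.        ,   1.        ]]), 'D': array([-0.11383731,  0.        ,  0.        ,  0.        ,  0.        ]), 'rvec': array([ 2.06280539, -0.66285203,  0.35678149]), 'tvec': array([-0.3327245 ,  0.31753717,  0.76896091])}
top {'mtx': array([[412.81200054,   0.        , 317.36069637],
       [  0.        , 412.81200054, 195.23174201],
       [  0.        ,   0.        ,   1.        ]]), 'D': array([-0.0975518,  0.       ,  0.       ,  0.       ,  0.       ]), 'rvec': array([ 2.15513522, -2.12472333,  0.14813348]), 'tvec': array([0.15573538, 0.53651325, 1.14895932])}
{'clock': 0.1, 'joints': array([-1.45709574,  0.47777191,  0.02233554,  1.55634501, -0.01150747,
        1.10933011, -0.08308849]), 'qvel': array([ 1.10356216e-04, -7.84983091e-04,  1.30659118e-03, -1.60713114e-03,
        5.21125790e-04, -9.35000857e-05, -1.48790908e-03]), 'tau': array([ 3.19744962e-03, -5.97763252e+01,  1.61280792e+00, -2.81955403e+01,
        1.27540663e-02,  5.04436859e-03,  8.80970816e-06]), 'tcp_pos': array([0.14838213, 0.65796971, 0.25238946]), 'orientation': array([-3.47627526e-01, -3.12222512e+00,  2.70925516e-03]), 'contact_force': array([-0.15685074, -0.16265427, -0.90189118]), 'moment': array([0.02809666, 0.02137918, 0.01933357]), 'gripper_force': 0.0, 'grip_width': 0.08564735557065159} 0.022
```

View pics/side0.png

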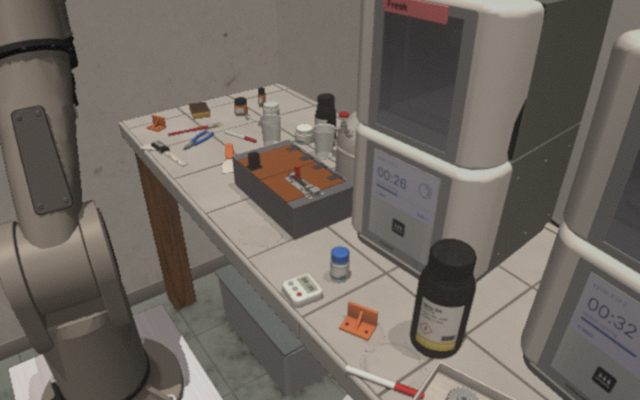

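View pics/top0.png

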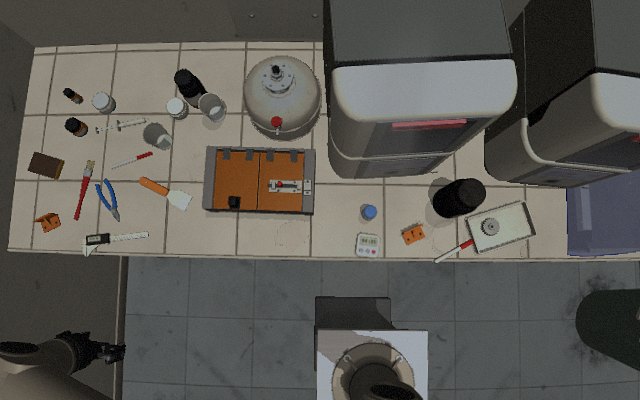

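The side view shows the grey box around (290,185), with the black knob at (254,160) and the red bolt knob near (297,173). The top view shows the lids spanning (210..312, 150..212), the black knob at (234,203) and the bolt around (288,185). The jar (368,212) and timer (367,245) are to the right, and the white tank stands behind the box at (282,95). Next I'll enlarge and mask.

```bash
cat > h.py <<'E'
import cv2, numpy as np
from bench import r
def cam(n):
    c=r.camera_info(n); R=cv2.Rodrigues(np.array(c["rvec"]))[0]; return c,R,-R.T@np.array(c["tvec"])
def ray(n,px):
    c,R,o=cam(n); u=cv2.undistortPoints(np.array(px,float).reshape(-1,1,2),c["mtx"],c["D"]).reshape(-1,2)
    d=np.c_[u,np.ones(len(u))]@R; return o,d/np.linalg.norm(d,axis=1)[:,None]
def plane(n,px,z):
    o,d=ray(n,px); return o+d*((z-o[2])/d[:,2])[:,None]
def tri(ps,pt):
    (o1,d1),(o2,d2)=ray("side",[ps]),ray("top",[pt]); d1,d2=d1[0],d2[0]
    s=np.linalg.lstsq(np.c_[d1,-d2],o2-o1,rcond=None)[0]; a,b=o1+s[0]*d1,o2+s[1]*d2
    return (a+b)/2,np.linalg.norm(a-b)
def proj(n,P):
    c,_,_=cam(n); return cv2.projectPoints(np.array(P,float).reshape(-1,1,3),c["rvec"],c["tvec"],c["mtx"],c["D"])[0].reshape(-1,2)
E
python3 - <<'E'
from h import *
R={"side":(225,130,135,105),"top":(195,135,130,90)}
out=[]
for n,(x,y,w,h) in R.items():
    im=cv2.imread(f"pics/{n}0.png"); hsv=cv2.cvtColor(im,cv2.COLOR_BGR2HSV)
    H,S,V=cv2.split(hsv)
    for nm,m in(("red",((H<5)|(H>172))&(S>130)&(V>70)),("black",(V<40)),("amber",(H>=5)&(H<20)&(S>130)&(V>60))):
        k=np.zeros_like(H); k[y:y+h,x:x+w]=(m*255).astype('u1')[y:y+h,x:x+w]
        nn,_,st,ce=cv2.connectedComponentsWithStats(k)
        for i in range(1,nn):
            if st[i,4]>8: print(n,nm,st[i],ce[i].round(1))
        if nm=="amber" and n=="top":
            q=cv2.minAreaRect(np.argwhere(k)[:,::-1].astype('f4')); P=plane(n,cv2.boxPoints(q),.09); print(cv2.boxPoints(q).round(1),P.round(4))
    out.append(cv2.resize(im[y:y+h,x:x+w],None,fx=400/w,fy=400/w,interpolation=cv2.INTER_CUBIC))
hh=max(o.shape[0] for o in out)
cv2.imwrite("pics/crop.png",np.hstack([cv2.copyMakeBorder(o,0,hh-o.shape[0],0,0,0) for o in out]))
E
```

```text
side red [245 137  11   5  24] [250.  139.1]
side red [295 165   4  14  46] [296.7 171.5]
side amber [226 144   7  15  92] [228.8 150.7]
side amber [ 251  145   92   57 2250] [289.5 172.3]
side amber [239 158  10  10  56] [244.  161.9]
top red [277 181   5   5  16] [279.1 183.4]
top black [217 149   6   2   9] [219.7 149.4]
top black [253 149  14   4  24] [258.8 150.6]
top black [231 150  14   2  23] [237.5 150.4]
top black [275 151  15   2  18] [282.9 151.2]
top black [259 161   1  11  11] [259. 166.]
top black [258 177   1   9   9] [258. 181.]
top black [257 194   1  10  10] [257.  198.5]
top black [206 196 107  19 327] [249.2 207.6]
top amber [ 213  151   91   61 4238] [256.4 181.1]
[[212.6 208.3]
 [214.4 150.2]
 [303.4 153. ]
 [301.5 211.1]] [[0.4864 0.4526 0.09  ]
 [0.652  0.4563 0.09  ]
 [0.646  0.2039 0.09  ]
 [0.4821 0.2058 0.09  ]]
```

View pics/crop.png

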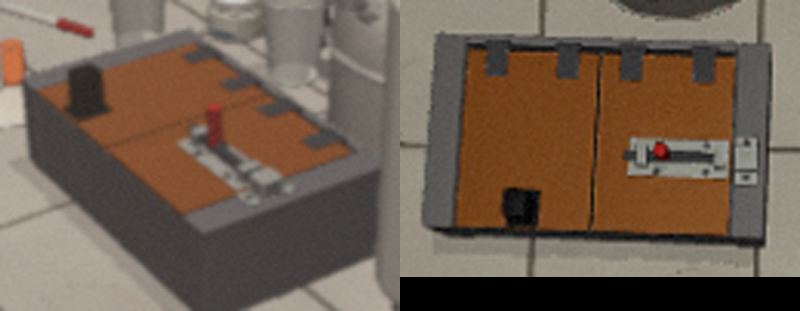

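The crop shows the red knob upright at the left end of its slot: side about (297,165) at its top, top view about (279.5,184). The bolt rod points right toward the keeper at top (437,160 scaled). The black knob is near the front of the left half, with its top at side (253.7,153) and at (234,202) in the top view.

Run:
```python
from h import *
print("cams",cam("top")[2].round(3),cam("side")[2].round(3))
for n,(x,y,w,h),t in(("side",(240,142,26,30),60),("top",(222,188,26,22),60)):
    im=cv2.imread(f"pics/{n}0.png"); V=im.max(2); k=np.zeros_like(V); k[y:y+h,x:x+w]=(V<t)[y:y+h,x:x+w]
    nn,_,st,ce=cv2.connectedComponentsWithStats(k); i=1+st[1:,4].argmax(); print(n,st[i],ce[i].round(1))
    print(V[y:y+h,x:x+w])
print("red top",tri((297,165.3),(279.3,183.5)),"black top",tri((253.7,153.5),(234.2,202)))
for z in(.1265,.1345): print(z,plane("top",[(279.3,183.5)],z).round(4),plane("side",[(297,165.3)],z).round(4))
z=.13;print(plane("top",[(234.2,202)],z).round(4),plane("side",[(253.7,153.5)],z).round(4))
# box yaw from outer edges of lid: front/back edges line fit
im=cv2.imread("pics/top0.png");H,S,V=cv2.split(cv2.cvtColor(im,cv2.COLOR_BGR2HSV));m=(H>=5)&(H<20)&(S>130)&(V>60)
pts=[]
for c in list(range(218,228))+list(range(242,253))+list(range(262,300)):
    rr=np.where(m[140:225,c])[0]; pts.append((c,140+rr.max()+.5))
P=plane("top",pts,.09); a=np.polyfit(P[:,1],P[:,0],1); print("front edge",a,np.polyval(a,.329))
# keeper centre, seam
print("keeper",plane("top",[(304.5,184.5)],.105).round(4),"seam",plane("top",[(257.5,196),(258.7,166)],.09).round(4))
```

```text
cams [0.359 0.15  1.217] [-0.003 -0.579  0.683]
side [248 152  13  18 164] [253.5 160.8]
[[172 174 174 174 175 172 172 173 173 170 163 158 147 127 117 123 138 168
  172 176 174 174 172 154 128 129]
 [171 170 169 173 172 171 171 174 174 171 173 174 169 161 160 158 166 172
  174 173 175 174 169 153 131 136]
 [169 174 173 173 171 174 172 173 173 171 171 174 173 174 173 173 170 174
  173 171 171 173 172 156 132 134]
 [173 170 171 173 175 170 172 173 172 173 175 174 171 170 171 174 173 172
  176 172 176 176 174 161 135 135]
 [171 169 169 170 174 172 173 172 172 171 170 174 173 173 173 175 174 174
  174 169 168 172 166 154 137 129]
 [171 170 171 170 172 172 172 173 172 175 173 171 173 171 175 176 175 172
  168 154 142 138 133 126 116 114]
 [170 172 171 171 171 172 172 173 171 174 170 174 171 173 170 167 158 147
  136 124 115 115 114 109 109 110]
 [169 171 172 171 171 175 172 173 174 171 168 165 158 146 144 140 125 116
  116 110 110 110 109 110 108 111]
 [171 169 174 174 172 171 168 166 165 159 145 138 125 116 110 110 109 112
  112 108 112 110 110 109 109 110]
 [170 170 170 169 167 160 144 
[... 4481 characters left out ...]
[102 104 105 105 108 105 114  68  34  28  40  43  41  40  48  40  38  66
  117 117 117 122 122 123 125 123]
 [ 28  19  27  28  30  40  25  38  39  39  55  53  50  64  58  44  47  83
   85  81  92  92  94  96 111 112]]
red top (array([0.54955626, 0.26447068, 0.13612238]), np.float64(0.001466800292174821)) black top (array([0.49880047, 0.38367368, 0.13335566]), np.float64(0.0008551268285744213))
0.1265 [[0.5519 0.2651 0.1265]] [[0.5585 0.2796 0.1265]]
0.1345 [[0.5505 0.2643 0.1345]] [[0.5505 0.2672 0.1345]]
[[0.4996 0.3842 0.13  ]] [[0.5015 0.3897 0.13  ]]
front edge [0.0171058  0.47861806] 0.4842458727415471
keeper [[0.5538 0.1983 0.105 ]] seam [[0.5225 0.3285 0.09  ]
 [0.6074 0.3283 0.09  ]]
```

Estimates (world): red knob about (0.551, 0.266), top at z≈0.135. Black knob about (0.502, 0.389), box yaw about -1°, lid at z≈0.09, hinge x≈0.647. I'll approach the left side of the red knob with the fingers shut.

Request:
step_arm --moves '[{"rz": -5.85, "gripper": -1}, {"rz": -5.85, "gripper": -1}, {"dx": -34, "dy": -29, "gripper": -1}, {"dx": -34, "dy": -29, "gripper": -1}, {"dx": -34, "dy": -29, "gripper": -1}, {"dx": -34, "dy": -29, "gripper": -1}, {"dx": -34, "dy": -29, "gripper": -1}, {"dx": -34, "dy": -29, "gripper": -1}, {"dx": -34, "dy": -29, "gripper": -1}, {"dx": -34, "dy": -29, "gripper": -1}, {"dx": -34, "dy": -29, "gripper": -1}, {"dx": -34, "dy": -29, "gripper": -1}, {"dx": -34, "dy": -29, "gripper": -1}, {"dx": -34, "dy": -29, "gripper": -1}, {"gripper": -1}, {"gripper": -1}]'

```text
invalid input at $.moves[0]: expected keys rx, ry, rz, dx, dy, dz, gripper
```

All the keys are needed.

Request:
step_arm --moves '[{"rx": 0, "ry": 0, "rz": -5.85, "dx": 0, "dy": 0, "dz": 0, "gripper": -1}, {"rx": 0, "ry": 0, "rz": -5.85, "dx": 0, "dy": 0, "dz": 0, "gripper": -1}, {"rx": 0, "ry": 0, "rz": 0, "dx": -34, "dy": -29, "dz": 0, "gripper": -1}, {"rx": 0, "ry": 0, "rz": 0, "dx": -34, "dy": -29, "dz": 0, "gripper": -1}, {"rx": 0, "ry": 0, "rz": 0, "dx": -34, "dy": -29, "dz": 0, "gripper": -1}, {"rx": 0, "ry": 0, "rz": 0, "dx": -34, "dy": -29, "dz": 0, "gripper": -1}, {"rx": 0, "ry": 0, "rz": 0, "dx": -34, "dy": -29, "dz": 0, "gripper": -1}, {"rx": 0, "ry": 0, "rz": 0, "dx": -34, "dy": -29, "dz": 0, "gripper": -1}, {"rx": 0, "ry": 0, "rz": 0, "dx": -34, "dy": -29, "dz": 0, "gripper": -1}, {"rx": 0, "ry": 0, "rz": 0, "dx": -34, "dy": -29, "dz": 0, "gripper": -1}, {"rx": 0, "ry": 0, "rz": 0, "dx": -34, "dy": -29, "dz": 0, "gripper": -1}, {"rx": 0, "ry": 0, "rz": 0, "dx": -34, "dy": -29, "dz": 0, "gripper": -1}, {"rx": 0, "ry": 0, "rz": 0, "dx": -34, "dy": -29, "dz": 0, "gripper": -1}, {"rx": 0, "ry": 0, "rz": 0, "dx": -34, "dy": -29, "dz": 0, "gripper": -1}, {"rx": 0, "ry": 0, "rz": 0, "dx": 0, "dy": 0, "dz": 0, "gripper": -1}, {"rx": 0, "ry": 0, "rz": 0, "dx": 0, "dy": 0, "dz": 0, "gripper": -1}]'

```text
clock: 2.1
tcp_pos: [0.5496, 0.3038, 0.2528]
orientation: [-0.027, -3.14, -0.0]
contact_force: [0.2, 0.3, -0.3]
grip_width: 0.0001
gripper_force: 0.0
```

Request:
step_arm --moves '[{"rx": 0, "ry": 0, "rz": 0, "dx": -1, "dy": 1, "dz": 20, "gripper": -1}, {"rx": 0, "ry": 0, "rz": 0, "dx": 0, "dy": 0, "dz": 20, "gripper": -1}, {"rx": 0, "ry": 0, "rz": 0, "dx": 0, "dy": 0, "dz": 20, "gripper": -1}, {"rx": 0, "ry": 0, "rz": 0, "dx": 0, "dy": 0, "dz": 20, "gripper": -1}, {"rx": 0, "ry": 0, "rz": 0, "dx": 0, "dy": 0, "dz": 20, "gripper": -1}, {"rx": 0, "ry": 0, "rz": 0, "dx": 0, "dy": 0, "dz": 15, "gripper": -1}, {"rx": 0, "ry": 0, "rz": 0, "dx": 0, "dy": 0, "dz": 0, "gripper": -1}, {"rx": 0, "ry": 0, "rz": 0, "dx": 0, "dy": 0, "dz": 0, "gripper": -1}]'

```text
clock: 3.1
tcp_pos: [0.5515, 0.3049, 0.139]
orientation: [0.027, 3.141, 0.001]
contact_force: [-0.3, -0.7, 0.3]
grip_width: -0.0002
gripper_force: 0.0
```

Run:
```python
from h import *
out=[]
for n,(x,y,w,h) in {"side":(225,100,135,135),"top":(195,135,130,90)}.items():
    im=r.grab_frame(n)[y:y+h,x:x+w]; out.append(cv2.resize(im,None,fx=400/w,fy=400/w,interpolation=cv2.INTER_CUBIC))
hh=max(o.shape[0] for o in out)
cv2.imwrite("pics/c1.png",np.hstack([cv2.copyMakeBorder(o,0,hh-o.shape[0],0,0,0) for o in out]))
o=r.get_obs(); print(o["contact_force"],o["tcp_pos"])
```

```text
[-0.12343287  0.04743355 -0.26262556] [0.55176912 0.30475076 0.13923899]
```

View pics/c1.png

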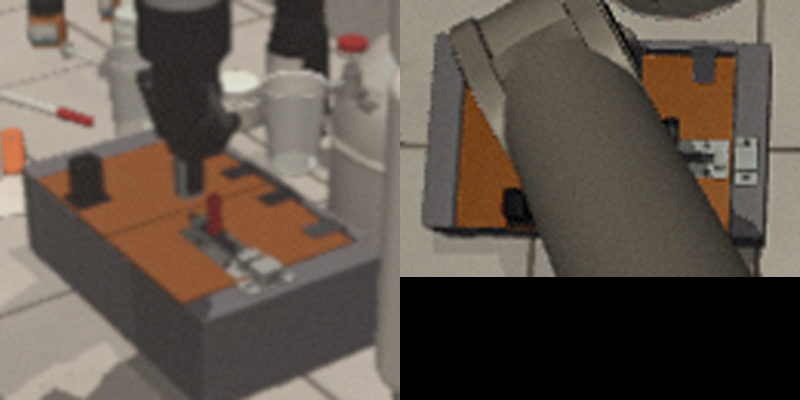

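In the side crop the shut fingertips at (188,190) hang to the left of the red knob at (214,213), clear of it. The top view is blocked by the forearm. Pushing now.

Request:
step_arm --moves '[{"rx": 0, "ry": 0, "rz": 0, "dx": 0, "dy": -4, "dz": 3, "gripper": -1}, {"rx": 0, "ry": 0, "rz": 0, "dx": 0, "dy": -4, "dz": 0, "gripper": -1}, {"rx": 0, "ry": 0, "rz": 0, "dx": 0, "dy": -3, "dz": 0, "gripper": -1}, {"rx": 0, "ry": 0, "rz": 0, "dx": 0, "dy": -3, "dz": 0, "gripper": -1}, {"rx": 0, "ry": 0, "rz": 0, "dx": 0, "dy": -3, "dz": 0, "gripper": -1}, {"rx": 0, "ry": 0, "rz": 0, "dx": 0, "dy": -3, "dz": 0, "gripper": -1}, {"rx": 0, "ry": 0, "rz": 0, "dx": 0, "dy": -3, "dz": 0, "gripper": -1}, {"rx": 0, "ry": 0, "rz": 0, "dx": 0, "dy": -3, "dz": 0, "gripper": -1}, {"rx": 0, "ry": 0, "rz": 0, "dx": 0, "dy": -3, "dz": 0, "gripper": -1}]'

```text
clock: 4.32
tcp_pos: [0.5508, 0.2753, 0.1353]
orientation: [0.027, 3.141, 0.0]
contact_force: [0.0, 0.9, -0.6]
grip_width: -0.0002
gripper_force: 0.8
```

Request:
step_arm --moves '[{"rx": 0, "ry": 0, "rz": 0, "dx": 0, "dy": -3, "dz": 0, "gripper": -1}, {"rx": 0, "ry": 0, "rz": 0, "dx": 0, "dy": -3, "dz": 0, "gripper": -1}, {"rx": 0, "ry": 0, "rz": 0, "dx": 0, "dy": -3, "dz": 0, "gripper": -1}, {"rx": 0, "ry": 0, "rz": 0, "dx": 0, "dy": -3, "dz": 0, "gripper": -1}, {"rx": 0, "ry": 0, "rz": 0, "dx": 0, "dy": -3, "dz": 0, "gripper": -1}]'

```text
clock: 4.95
tcp_pos: [0.5505, 0.2602, 0.1353]
orientation: [-0.028, -3.141, -0.0]
contact_force: [-0.5, 1.7, 0.1]
grip_width: 0.0001
gripper_force: 0.8
```

Request:
step_arm --moves '[{"rx": 0, "ry": 0, "rz": 0, "dx": 0, "dy": -3, "dz": 0, "gripper": -1}, {"rx": 0, "ry": 0, "rz": 0, "dx": 0, "dy": -3, "dz": 0, "gripper": -1}, {"rx": 0, "ry": 0, "rz": 0, "dx": 0, "dy": -2, "dz": 0, "gripper": -1}, {"rx": 0, "ry": 0, "rz": 0, "dx": 0, "dy": -2, "dz": 0, "gripper": -1}]'

```text
clock: 5.45
tcp_pos: [0.5503, 0.2503, 0.1353]
orientation: [-0.028, -3.141, -0.0]
contact_force: [0.4, 1.7, 0.1]
grip_width: -0.0002
gripper_force: 0.8
```

Request:
step_arm --moves '[{"rx": 0, "ry": 0, "rz": 0, "dx": 0, "dy": -2, "dz": 0, "gripper": -1}, {"rx": 0, "ry": 0, "rz": 0, "dx": 0, "dy": -2, "dz": 0, "gripper": -1}, {"rx": 0, "ry": 0, "rz": 0, "dx": 0, "dy": -2, "dz": 0, "gripper": -1}]'

```text
clock: 5.82
tcp_pos: [0.5502, 0.2463, 0.1355]
orientation: [0.026, 3.141, 0.004]
contact_force: [0.1, 7.8, -2.4]
grip_width: 0.0001
gripper_force: 4.3
```

Request:
step_arm --moves '[{"rx": 0, "ry": 0, "rz": 0, "dx": 0, "dy": -1.5, "dz": 0, "gripper": -1}, {"rx": 0, "ry": 0, "rz": 0, "dx": 0, "dy": 0, "dz": 0, "gripper": -1}]'

```text
clock: 6.08
tcp_pos: [0.5502, 0.2463, 0.1355]
orientation: [0.024, 3.14, 0.007]
contact_force: [1.2, 9.4, -3.4]
grip_width: -0.0003
gripper_force: 4.5
```

Run:
```python
from h import *
out=[]
for n,(x,y,w,h) in {"side":(270,145,85,75),"top":(245,155,85,60)}.items():
    im=r.grab_frame(n)[y:y+h,x:x+w]; out.append(cv2.resize(im,None,fx=400/w,fy=400/w,interpolation=cv2.INTER_CUBIC))
hh=max(o.shape[0] for o in out)
cv2.imwrite("pics/c2.png",np.hstack([cv2.copyMakeBorder(o,0,hh-o.shape[0],0,0,0) for o in out]))
```

```text
(no output)
```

View pics/c2.png

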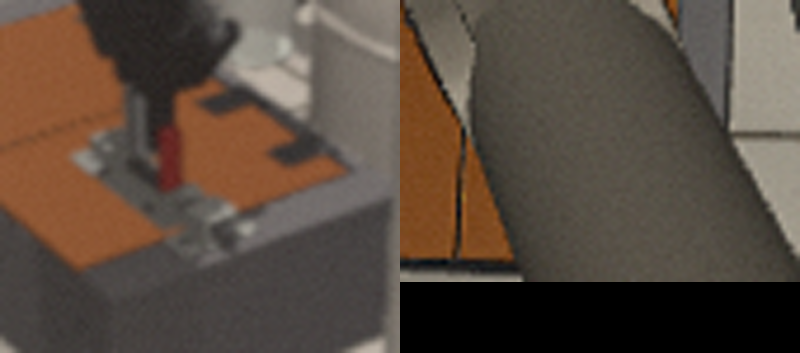

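The push has come to a hard stop: force rises with no further motion. In the side crop the red knob at (170,160) has moved far right and dark steel shows at the keeper's outer end (245,228). I'll back off and check from the top over the black knob.

Request:
step_arm --moves '[{"rx": 0, "ry": 0, "rz": 0, "dx": 0, "dy": 5, "dz": 0, "gripper": -1}, {"rx": 0, "ry": 0, "rz": 0, "dx": 0, "dy": 12, "dz": 0, "gripper": -1}, {"rx": 0, "ry": 0, "rz": 0, "dx": 0, "dy": 0, "dz": -22, "gripper": -1}, {"rx": 0, "ry": 0, "rz": 0, "dx": 0, "dy": 0, "dz": -22, "gripper": -1}, {"rx": 0, "ry": 0, "rz": 0, "dx": 0, "dy": 0, "dz": -22, "gripper": -1}, {"rx": 0, "ry": 0, "rz": 0, "dx": 10, "dy": 25, "dz": 0, "gripper": 0.4}, {"rx": 0, "ry": 0, "rz": 0, "dx": 10, "dy": 25, "dz": 0, "gripper": 0.4}, {"rx": 0, "ry": 0, "rz": 0, "dx": 10, "dy": 25, "dz": 0, "gripper": 0.4}, {"rx": 0, "ry": 0, "rz": 0, "dx": 10, "dy": 25, "dz": 0, "gripper": 0.4}, {"rx": 0, "ry": 0, "rz": 0, "dx": 10, "dy": 25, "dz": 0, "gripper": 0.4}, {"rx": 0, "ry": 0, "rz": 0, "dx": 0, "dy": 0, "dz": 0, "gripper": 0.4}, {"rx": 0, "ry": 0, "rz": 0, "dx": 0, "dy": 0, "dz": 0, "gripper": 0.4}]'

```text
clock: 7.68
tcp_pos: [0.5032, 0.3846, 0.2011]
orientation: [0.029, 3.141, -0.002]
contact_force: [0.5, -0.6, -0.3]
grip_width: 0.0597
gripper_force: 0.0
```

Run:
```python
from h import *
out=[]
for n,(x,y,w,h) in {"side":(225,100,135,135),"top":(245,155,85,60)}.items():
    f=r.grab_frame(n); cv2.imwrite(f"pics/{n}3.png",f); im=f[y:y+h,x:x+w]; out.append(cv2.resize(im,None,fx=400/w,fy=400/w,interpolation=cv2.INTER_CUBIC))
hh=max(o.shape[0] for o in out)
cv2.imwrite("pics/c3.png",np.hstack([cv2.copyMakeBorder(o,0,hh-o.shape[0],0,0,0) for o in out]))
o=r.get_obs(); print(o["contact_force"],o["tcp_pos"],o["joints"])
```

```text
[-0.96031196 -0.02108936  0.0631978 ] [0.50361751 0.3841141  0.20130593] [-0.83465059  0.4599587   0.11358622  1.71689406 -0.05996792  0.96849182
  0.85223789]
```

View pics/c3.png

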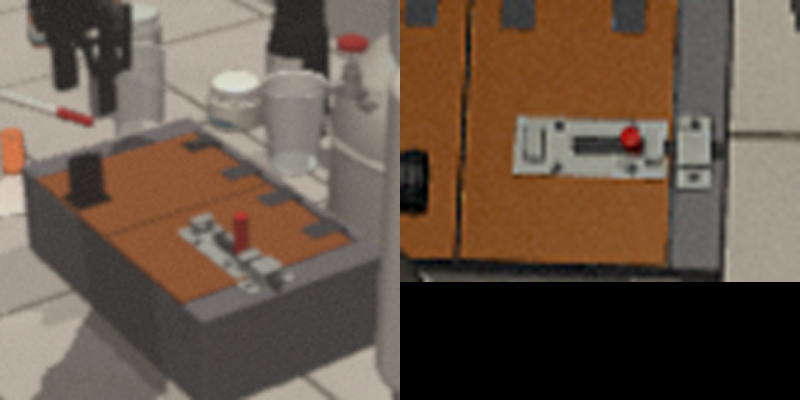

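Bolt confirmed: the rod tip shows beyond the keeper's far face at crop (717,150), and the red knob sits against the right-hand strap at (631,139). Next I'll grasp the black knob and measure the tank behind the box.

Request:
step_arm --moves '[{"rx": 0, "ry": 0, "rz": 0, "dx": 2, "dy": 5, "dz": 0, "gripper": 0.4}, {"rx": 0, "ry": 0, "rz": 0, "dx": 0, "dy": 0, "dz": 20, "gripper": 0.4}, {"rx": 0, "ry": 0, "rz": 0, "dx": 0, "dy": 0, "dz": 20, "gripper": 0.4}, {"rx": 0, "ry": 0, "rz": 0, "dx": 0, "dy": 0, "dz": 20, "gripper": 0.4}, {"rx": 0, "ry": 0, "rz": 0, "dx": 0, "dy": 0, "dz": 20, "gripper": 0.4}, {"rx": 0, "ry": 0, "rz": 0, "dx": 0, "dy": 0, "dz": 0, "gripper": 0.4}, {"rx": 0, "ry": 0, "rz": 0, "dx": 0, "dy": 0, "dz": 0, "gripper": 0.4}]'

```text
clock: 8.65
tcp_pos: [0.5012, 0.391, 0.1217]
orientation: [0.028, 3.141, 0.001]
contact_force: [0.3, 0.1, -0.0]
grip_width: 0.0596
gripper_force: 0.0
```

Run:
```python
from h import *
for n,(x,y,w,h) in {"side":(330,100,30,30),"top":(260,100,35,35)}.items():
    im=cv2.imread(f"pics/{n}0.png"); H,S,V=cv2.split(cv2.cvtColor(im,cv2.COLOR_BGR2HSV)); m=((H<6)|(H>172))&(S>130)&(V>60)
    p=np.argwhere(m[y:y+h,x:x+w])[:,::-1]+[x,y]; print(n,len(p),p.mean(0)); 
    if n=="side": a=p.mean(0)
print(tri(a,p.mean(0)))
o=r.get_obs(); print(o["contact_force"],o["tcp_pos"])
```

```text
side 38 [343.71052632 114.05263158]
top 88 [275.82954545 120.97727273]
(array([0.6908367 , 0.26819931, 0.23077896]), np.float64(0.00210030447786958))
[ 0.32926349  0.07684339 -0.02456314] [0.50118095 0.39096892 0.12168064]
```

Request:
step_arm --grip_force 35 --moves '[{"rx": 0, "ry": 0, "rz": 0, "dx": 0, "dy": 0, "dz": 1, "gripper": -1}, {"rx": 0, "ry": 0, "rz": 0, "dx": 0, "dy": 0, "dz": 0, "gripper": -1}, {"rx": 0, "ry": 0, "rz": 0, "dx": 0, "dy": 0, "dz": 0, "gripper": -1}, {"rx": 0, "ry": 0, "rz": 0, "dx": 0, "dy": 0, "dz": 0, "gripper": -1}, {"rx": 0, "ry": 0, "rz": 0, "dx": 0, "dy": 0, "dz": 0, "gripper": -1}, {"rx": 0, "ry": 0, "rz": 0, "dx": 0, "dy": 0, "dz": 0, "gripper": -1}]'

```text
clock: 9.4
tcp_pos: [0.5011, 0.3922, 0.1211]
orientation: [0.027, 3.14, 0.004]
contact_force: [0.9, 4.8, 4.3]
grip_width: 0.0216
gripper_force: 40.1
```

Gripped (21.6 mm wide). I'll start the arc slowly, with the hinge at about (0.647, 0.087) and a radius of 149 mm.

Request:
step_arm --grip_force 28 --moves '[{"rx": 0, "ry": 0, "rz": 0, "dx": -1.5, "dy": 1.5, "dz": -6.5, "gripper": -1}, {"rx": 0, "ry": 0, "rz": 0, "dx": -1.7, "dy": 0, "dz": -6.1, "gripper": -1}, {"rx": 0, "ry": 0, "rz": 0, "dx": -2, "dy": 0, "dz": -6.2, "gripper": -1}, {"rx": 0, "ry": 0, "rz": 0, "dx": -2.3, "dy": 0, "dz": -6, "gripper": -1}]'

```text
clock: 9.9
tcp_pos: [0.5077, 0.3921, 0.1442]
orientation: [-0.027, -3.14, 0.001]
contact_force: [2.6, 4.5, -6.6]
grip_width: 0.0214
gripper_force: 37.9
```

Request:
step_arm --moves '[{"rx": 0, "ry": 0, "rz": 0, "dx": -2.6, "dy": 1, "dz": -6, "gripper": -1}, {"rx": 0, "ry": 0, "rz": 0, "dx": -2.8, "dy": 0, "dz": -5.8, "gripper": -1}, {"rx": 0, "ry": 0, "rz": 0, "dx": -3.1, "dy": 0, "dz": -5.8, "gripper": -1}, {"rx": 0, "ry": 0, "rz": 0, "dx": -3.3, "dy": 0, "dz": -5.6, "gripper": -1}, {"rx": 0, "ry": 0, "rz": 0, "dx": -3.6, "dy": 0, "dz": -5.4, "gripper": -1}, {"rx": 0, "ry": 0, "rz": 0, "dx": -3.8, "dy": 0, "dz": -5.3, "gripper": -1}]'

```text
clock: 10.65
tcp_pos: [0.5271, 0.3918, 0.1791]
orientation: [-0.028, -3.14, 0.003]
contact_force: [-5.0, -2.2, -3.6]
grip_width: 0.0214
gripper_force: 37.4
```

Request:
step_arm --moves '[{"rx": 0, "ry": 0, "rz": 0, "dx": -4.1, "dy": 0, "dz": -5.1, "gripper": -1}, {"rx": 0, "ry": 0, "rz": 0, "dx": -4.2, "dy": 0, "dz": -4.9, "gripper": -1}, {"rx": 0, "ry": 0, "rz": 0, "dx": -4.5, "dy": 0, "dz": -4.7, "gripper": -1}, {"rx": 0, "ry": 0, "rz": 0, "dx": -4.6, "dy": 0, "dz": -4.6, "gripper": -1}, {"rx": 0, "ry": 0, "rz": 0, "dx": -4.9, "dy": 0, "dz": -4.3, "gripper": -1}, {"rx": 0, "ry": 0, "rz": 0, "dx": -5, "dy": 0, "dz": -4.1, "gripper": -1}, {"rx": 0, "ry": 0, "rz": 0, "dx": -5.2, "dy": 0, "dz": -3.9, "gripper": -1}, {"rx": 0, "ry": 0, "rz": 0, "dx": -5.3, "dy": 0, "dz": -3.7, "gripper": -1}]'

```text
clock: 11.65
tcp_pos: [0.5651, 0.3911, 0.2147]
orientation: [-0.028, -3.14, 0.002]
contact_force: [-4.1, -2.7, -2.4]
grip_width: 0.0214
gripper_force: 37.3
```

Request:
step_arm --moves '[{"rx": 0, "ry": 0, "rz": 0, "dx": -5.6, "dy": 0, "dz": -3.4, "gripper": -1}, {"rx": 0, "ry": 0, "rz": 0, "dx": -5.6, "dy": 0, "dz": -3.2, "gripper": -1}, {"rx": 0, "ry": 0, "rz": 0, "dx": -5.9, "dy": 0, "dz": -2.9, "gripper": -1}, {"rx": 0, "ry": 0, "rz": 0, "dx": -5.9, "dy": 0, "dz": -2.7, "gripper": -1}, {"rx": 0, "ry": 0, "rz": 0, "dx": -6.1, "dy": 0, "dz": -2.4, "gripper": -1}, {"rx": 0, "ry": 0, "rz": 0, "dx": -6.1, "dy": 0, "dz": -2.1, "gripper": -1}, {"rx": 0, "ry": 0, "rz": 0, "dx": -6.2, "dy": 0, "dz": -1.9, "gripper": -1}, {"rx": 0, "ry": 0, "rz": 0, "dx": -6.3, "dy": 0, "dz": -1.6, "gripper": -1}, {"rx": 0, "ry": 0, "rz": 0, "dx": -6.4, "dy": 0, "dz": -1.3, "gripper": -1}, {"rx": 0, "ry": 0, "rz": 0, "dx": -6.4, "dy": 0, "dz": -1, "gripper": -1}]'

```text
clock: 12.9
tcp_pos: [0.6263, 0.3899, 0.2382]
orientation: [0.029, 3.141, -0.002]
contact_force: [-5.6, -3.7, 2.8]
grip_width: 0.0215
gripper_force: 38.4
```

Request:
step_arm --moves '[{"rx": 0, "ry": 0, "rz": 0, "dx": -6.4, "dy": 0, "dz": -0.8, "gripper": -1}, {"rx": 0, "ry": 0, "rz": 0, "dx": -6.5, "dy": 0, "dz": -0.5, "gripper": -1}, {"rx": 0, "ry": 0, "rz": 0, "dx": -6.5, "dy": 0, "dz": -0.2, "gripper": -1}, {"rx": 0, "ry": 0, "rz": 0, "dx": -6.5, "dy": 0, "dz": 0.1, "gripper": -1}, {"rx": 0, "ry": 0, "rz": 0, "dx": -6.5, "dy": 0, "dz": 0.4, "gripper": -1}, {"rx": 0, "ry": 0, "rz": 0, "dx": -6.5, "dy": 0, "dz": 0.6, "gripper": -1}, {"rx": 0, "ry": 0, "rz": 0, "dx": -6.4, "dy": 0, "dz": 1, "gripper": -1}, {"rx": 0, "ry": 0, "rz": 0, "dx": -6.4, "dy": 0, "dz": 1.2, "gripper": -1}, {"rx": 0, "ry": 0, "rz": 0, "dx": 0, "dy": 0, "dz": 0, "gripper": -1}, {"rx": 0, "ry": 0, "rz": 0, "dx": 0, "dy": 0, "dz": 0, "gripper": -1}]'

```text
clock: 14.15
tcp_pos: [0.6795, 0.3889, 0.2372]
orientation: [0.03, 3.137, -0.0]
contact_force: [0.3, -4.2, 5.7]
grip_width: 0.0211
gripper_force: 40.5
```

Run:
```python
from h import *
f=r.grab_frame("side"); t=r.grab_frame("top")
a=cv2.resize(f[60:240,220:370],None,fx=2.6,fy=2.6,interpolation=cv2.INTER_CUBIC); b=cv2.resize(t[90:230,190:325],None,fx=2.4,fy=2.4,interpolation=cv2.INTER_CUBIC)
cv2.imwrite("pics/c4.png",np.hstack([a,cv2.copyMakeBorder(b,0,a.shape[0]-b.shape[0],0,0,0)]))
o=r.get_obs();print(o["tcp_pos"],o["contact_force"])
```

```text
[0.6794156  0.3888934  0.23723257] [-0.31531847 -4.45987451  4.66468023]
```

View pics/c4.png

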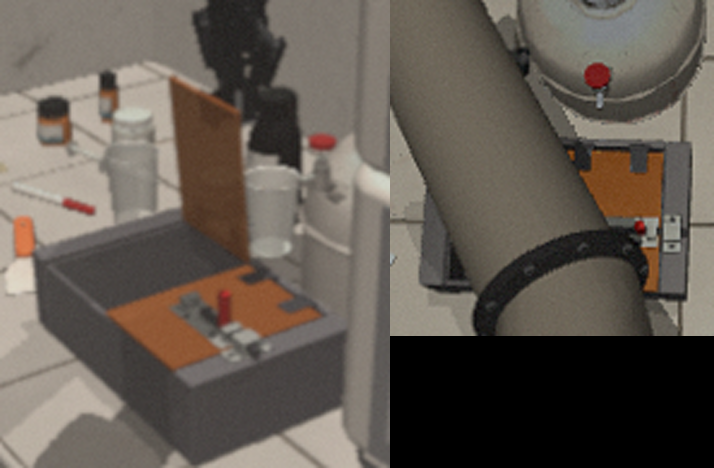

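The left lid half stands upright (side crop, panel at 175–245 x 78–255). The right half is shut, with the bolt home. Now I'll release, lift straight up and back away.

Request:
step_arm --moves '[{"rx": 0, "ry": 0, "rz": 0, "dx": 0, "dy": -1.5, "dz": 0, "gripper": -1}, {"rx": 0, "ry": 0, "rz": 0, "dx": 0, "dy": 0, "dz": 0, "gripper": 0.3}, {"rx": 0, "ry": 0, "rz": 0, "dx": 0, "dy": 0, "dz": 0, "gripper": 0.3}, {"rx": 0, "ry": 0, "rz": 0, "dx": 0, "dy": 0, "dz": 0, "gripper": 0.3}, {"rx": 0, "ry": 0, "rz": 0, "dx": 0, "dy": 0, "dz": 0, "gripper": 0.3}, {"rx": 0, "ry": 0, "rz": 0, "dx": 0, "dy": 0, "dz": -10, "gripper": 0.3}, {"rx": 0, "ry": 0, "rz": 0, "dx": 0, "dy": 0, "dz": -20, "gripper": 0.3}, {"rx": 0, "ry": 0, "rz": 0, "dx": 0, "dy": 0, "dz": -20, "gripper": 0.3}, {"rx": 0, "ry": 0, "rz": 0, "dx": 0, "dy": 0, "dz": -20, "gripper": 0.3}, {"rx": 0, "ry": 0, "rz": 0, "dx": 0, "dy": 0, "dz": -20, "gripper": 0.3}, {"rx": 0, "ry": 0, "rz": 0, "dx": 0, "dy": 0, "dz": -20, "gripper": 0.3}, {"rx": 0, "ry": 0, "rz": 0, "dx": 0, "dy": 0, "dz": 0, "gripper": 0.3}, {"rx": 0, "ry": 0, "rz": 0, "dx": 0, "dy": 0, "dz": 0, "gripper": 0.3}]'

```text
clock: 15.88
tcp_pos: [0.6773, 0.3885, 0.3443]
orientation: [-0.028, -3.141, 0.001]
contact_force: [-0.2, -1.2, -0.1]
grip_width: 0.0557
gripper_force: 0.0
```

Run:
```python
from h import *
f=r.grab_frame("side"); t=r.grab_frame("top")
a=cv2.resize(f[40:320,220:380],None,fx=2,fy=2,interpolation=cv2.INTER_CUBIC); b=cv2.resize(t[90:270,190:420],None,fx=2,fy=2,interpolation=cv2.INTER_CUBIC)
cv2.imwrite("pics/c5.png",np.hstack([a,cv2.copyMakeBorder(b,0,a.shape[0]-b.shape[0],0,0,0)]))
o=r.get_obs();print(o["tcp_pos"],o["contact_force"])
```

```text
[0.6770916  0.38846804 0.3436826 ] [-0.2850237  -0.14950468 -0.39346455]
```

View pics/c5.png

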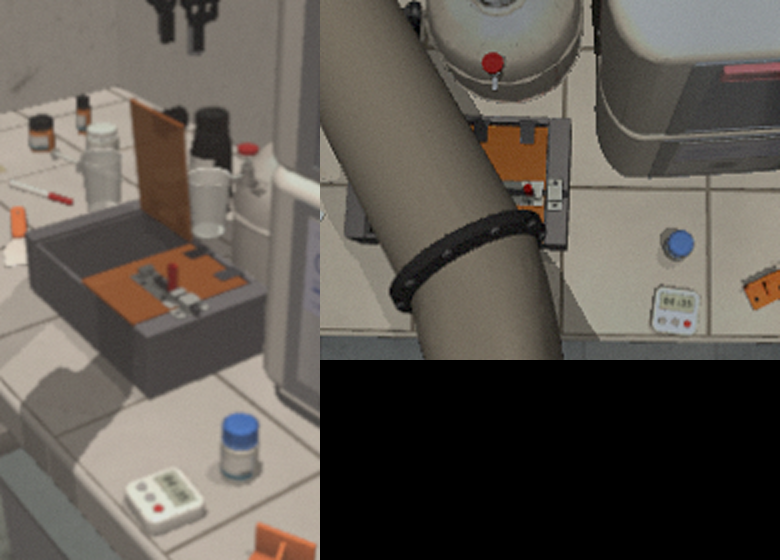

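The lid stands upright on its own, the right half is shut and bolted, and the gripper is clear well above. The jar, timer and bracket are where they were.

```bash
python3 -c "
from bench import r
print(r.hand_in())"
```

```text
the job is handed in; nothing more can be done
None
```

Handed in at about 16 s: the bolt is pushed to its stop with its tip through the keeper, the left lid half stands upright by itself, the right half is shut and bolted, and the jar, timer and bracket were not touched.

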